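Seat the magnifier lens in its three-jaw stand

TASK

Fit the loose lens into the inspection stand: lay it flat on the three white steps between the jaws and let go of it, then slide the jaw with the orange tab up until the lens sits firmly against all three jaws, so that it cannot shift or rock and the jaw stays there by itself. Go by feel and do not force it, the glass is easily strained; leave the other things on the plank where they are.

Things in the scene. Friction and masses are not known exactly. Their poses are not given: they have to be found in the camera images.
- lens: round magnifier lens, clear glass in an aluminium rim, 56 mm across and 14 mm high (the glass crown stands 1 mm proud), about 90 g, lying flat and loose on the teak plank; origin at the centre of its underside, z up
- stand: inspection stand, fixed: steel base 135 x 110 x 12 mm with a white viewing dish, a 16 mm post at its -x side carrying a level aluminium ring, 100 mm outside, 48 mm hole, top 94 mm above the plank; the lens lies on it. Origin on the ring's axis at the underside of the base, on the plank (22 mm above the table); +x points from the axis to the sliding jaw, +y to its left, z up
- seat (a point): on the ring's axis, 98 mm above the plank, level with the tops of three white nylon steps (10 mm wide, 4 mm high, 14 to 27.5 mm from the axis, at 0, +130 and -130 degrees from +x) on which the lens lies. The clamped lens has the centre of its underside here, or, by the fixed jaws' setting, up to 6 mm off along x or 5 mm along y; axes as the stand
- jaw_left: fixed jaw at +130 degrees from the stand's +x: black block 39 to 51 mm from the ring's axis, 18 mm wide, with a brass set screw that carries an upright flat nylon pad, 16 mm wide, reaching 10 mm above the step tops. The pad's face is 28 mm from the axis, give or take 4 mm: the screw was left at an unknown setting and is tight. Origin and axes as the stand
- jaw_right: the other fixed jaw, at -130 degrees, the same, with an unknown screw setting of its own (28 mm from the axis, give or take 4); origin and axes as the stand
- clamp: sliding jaw at the stand's +x side, 31 mm of travel along x, found within 3 mm of fully open (pad face 46 to 49 mm from the ring's axis; 21 to 35 when it holds the lens). Pushed towards -x it slides stiffly, about 6 N, and stays where left. Origin at the foot of its nylon pad's face (16 mm wide, 9.5 high), 98.5 mm above the plank; axes as the stand. A black slide block lies behind the pad
- hide: bystander, round terracotta shrimp hide, 72 mm across, 44 mm high; origin at the centre of its underside
- dish: bystander, green feeding dish 64 mm across, 12 mm high with an upright glass stem, 112 mm tall in all, easily tipped; origin at the centre of its underside
- tweezers: bystander, curved steel tweezers lying flat, 154 mm long along their x, about 30 mm wide, 5 mm high; origin near the middle
- tank: glass shrimp tank 210 x 210 x 190 mm, fixed on the plank, open on top; origin at the centre of its underside
- air_valve: black air valve 34 x 50 mm, 38 mm high with its knob, fixed on the plank; origin at the centre of its underside
- tab (a point): centre of the orange thumb tab on the slide block's outer end: 10 mm thick along the stand's x, 28 mm wide along y, 13 mm from here up to its top and down to its foot; the block's top is 11 mm below here. Axes as the stand. Pushed here, the jaw slides the lens 4 to 17 mm over slippery steps, then the force rises. Beyond the sliding friction about 5 N is right; over 8 N on the lens is too much

How it is judged:
By the outcome, as a careful person would: the job done as asked, in the order asked, and still so for the second after the job is handed in, with the robot touching nothing.
It also fails if it takes over 58 s, if anything falls off the work surface, if the arm or the gripper's body presses on something with over 40 N, if the wrist force passes 120 N, or if a joint passes its speed limit or range.

ROBOT

A 7-joint arm with a two-finger parallel gripper is mounted at the origin on the work surface. World frame = base frame: x ahead of the robot, y to its left, z up, the work surface at z = 0. Lengths are in m, angles in rad, forces in N, time in s.
With the tool pointing down it reaches from about 0.425 to 0.8 m from the base axis. Payload 8.3 kg.
Tool frame: the origin (TCP) lies on the centre line of the jaws, within the pads' length; the fingertips stand ahead of it and the grasp point (between the pads) lies 11 mm behind it (arm.tcp_to_tips is the z of the fingertips in the tool frame, in m); z points along the fingers, y is the line along which they close (so a half turn about z gives the same grasp; the last joint's range is limited). The gripper opens to 85 mm and grips with 20 to 120 N. Pads are 22 mm wide; open, the fingers measure 114 mm over their backs; the gripper's body (76 mm by 85 mm) begins 54 mm behind the grasp point. The pads swing forward as they close: fully open they stand 13 mm farther back than shut.
Start: joints at [-1.411, 0.383, 0.016, 1.37, -0.006, 1.388, -0.046], TCP at [0.138, 0.61, 0.239] pointing down, gripper open.
Joint ranges: [-2.95, 2.95], [-0.25, 2.06], [-1.52, 1.56], [0.18, 2.33], [-1.44, 4.58], [0.02, 2.06], [-3.01, 3.01]. Speed limits (rad/s): [2.39, 2.39, 3.01, 3.01, 3.14, 3.14, 3.14].

INTERFACE

Orientations are given as a 3x3 rotation matrix whose columns are the frame's x, y, z axes.
In Python, from station import arm gives the robot as it stands. The module is installed in compiled form; this text tells all that it offers.
- The arm moves only by the shell command python3 -m handwheel 'ROWS' [FORCE]. ROWS is JSON, one flat list of numbers, 7 for each row, row after row: the turn, a rotation vector about the tool's x, y, z in units of 5 degrees (1.0 is 5 degrees), then the shift along the tool's x, y, z in units of 25 mm (1.0 is 25 mm), then the opening, from -1 (shut) to 1 (fully open). In form: [ax, ay, az, dx, dy, dz, gripper, ax, ay, az, dx, dy, dz, gripper, ...]. A call has 1 to 12 rows; each row shifts and turns the commanded pose from where the row before left it, along the tool's axes as they then stand; what a row does not reach is not made up. A row lasts 1/12 s, in which the tool goes at most 41.7 mm and 7.16 degrees, less where a joint would pass 70% of its speed; a pose out of reach is approached as far as the arm can. A call is refused whole if a number of a shift passes 1 or a number of a turn 1, either way. A call with a gripper value outside its range is refused whole. The fingers move at their own pace and stop on an object; FORCE is the grip in N (left out, the last holds). Time passes only in rows, so rows that do not move let the fingers close. It gives the time, the measured TCP pose, the force, the opening and the grip force at its end, in the units of the state.
- arm.sense(): the state, without advancing time (a new reading comes with each control period).
- arm.capture(name): name is "side" or "top" or "wrist"; returns a dict with "img" (384x512x3 uint8, red, green, blue), "fx", "fy", "cx", "cy" (pixels), "k1" (the pictures are not rectified: a ray, as slopes to the right and down, at radius r is drawn at 1 + k1 r^2 times it, then the intrinsics apply), "rvec" (rotation vector, rad) and "tvec" (3), from world to camera coordinates, as OpenCV has them. Camera axes: x right, y down, z forward; pixel columns grow to the right and rows downward; lengths in m; the calibration is good to about 2 mm. A picture is of the moment at which its call begins. There is no depth.
- arm.sign_off(): hands the job in; it is judged then, once.
Trained networks look in the newest picture that a camera, given by its name, has taken for a name from the list of things; names that differ only in an ending like _2 or _b are one class to them, and where a whole thing is asked for, a point or a joint stands for the part that bears it (a point fixed in the world has none). Each returns a list of dicts, best first, with "p" (0 to 1); they miss things now and then, are a little off and sometimes report something else, mostly with a low value. They report only what shows in the picture. A call takes as long as a camera call.
- arm.search_frame(target, camera): "pixel" ([column, row] in pixels, amid what is visible of it).
The state is a dict: "time_s": time; "joint_pos": joint angles; "joint_vel": joint speeds; "effort": joint torques, N m; "ee_pos": TCP position; "eef_rot": TCP orientation; "force": force on the tool from outside, world axes, zero at the start; "torque": the same for the moment, N m; "grip_width": opening from 0.0 (shut) to 1.0 (fully open); "finger_force": force on a finger pad.
Only numpy, scipy, OpenCV 4.12 (cv2) and the standard library are available. Lean on these libraries where they do the work, as an engineer would, in place of code of your own. Each camera call takes 0.05 s, during which the arm holds its last target. There are 200 camera calls.

## Working session

There is one attempt and no reset: what is moved stays moved. The work goes in short steps, Python scripts to look and compute and a shell command to move; the robot and the scene stay as the last step left them, time stands still between calls to the robot, and variables do not carry over. Pictures are saved under pics/ and viewed, at most 10 in all, crops included, and the job is handed in when it is done.

```bash
mkdir -p pics; cat > h.py <<'E'
import numpy as np, cv2, json
from station import arm
def cap(n,f=None):
    c=arm.capture(n)
    if f: cv2.imwrite('pics/'+f,cv2.cvtColor(c['img'],cv2.COLOR_RGB2BGR))
    return c
def KD(c):
    return np.array([[c['fx'],0,c['cx']],[0,c['fy'],c['cy']],[0,0,1.]]),np.array([c['k1'],0,0,0,0.])
def ray(c,px):
    K,D=KD(c); u=cv2.undistortPoints(np.array([[px]],float),K,D)[0,0]
    R=cv2.Rodrigues(np.array(c['rvec'],float))[0]; t=np.array(c['tvec'],float).ravel()
    return -R.T@t, R.T@np.array([u[0],u[1],1])
def atz(c,px,z):
    o,d=ray(c,px); return o+d*(z-o[2])/d[2]
def proj(c,P):
    K,D=KD(c); return cv2.projectPoints(np.array(P,float).reshape(-1,3),np.array(c['rvec'],float),np.array(c['tvec'],float),K,D)[0][:,0]
E
cat > a.py <<'E'
from h import *
s=arm.sense(); print(s['time_s'],s['ee_pos'],np.round(s['eef_rot'],3).tolist(),s['grip_width'],arm.tcp_to_tips)
hz=dict(lens=.036,stand=.116,seat=.12,jaw_left=.125,jaw_right=.125,clamp=.125,tab=.127,hide=.066,dish=.03,tweezers=.025,tank=.1,air_valve=.06)
for n in('top','side'):
    c=cap(n,n+'0.png'); print(n,ray(c,(256,192)))
    for k,z in hz.items():
        r=arm.search_frame(k,n)
        print(k,[(np.round(q['pixel']).tolist(),round(q['p'],2),np.round(atz(c,q['pixel'],z),3).tolist()) for q in r[:2]])
E
python3 a.py
```

```text
0.0 [0.13797264 0.60907964 0.23825002] [[-0.975, 0.221, -0.0], [0.221, 0.975, -0.002], [-0.0, -0.002, -1.0]] 1.0019171229983783 0.008
top (array([ 0.42841673, -0.14414403,  1.00336345]), array([ 0.22327669, -0.02954959, -0.97456296]))
lens [([259.0, 191.0], 0.68, [0.651, -0.182, 0.036]), ([133.0, 285.0], 0.57, [0.437, 0.152, 0.036])]
stand [([129.0, 273.0], 0.65, [0.464, 0.137, 0.116])]
seat [([126.0, 271.0], 0.64, [0.469, 0.141, 0.12])]
jaw_left [([258.0, 192.0], 0.52, [0.628, -0.175, 0.125])]
jaw_right []
clamp [([129.0, 236.0], 0.51, [0.549, 0.132, 0.125])]
tab [([123.0, 234.0], 0.76, [0.554, 0.144, 0.127])]
hide [([250.0, 261.0], 0.56, [0.473, -0.144, 0.066])]
dish [([139.0, 157.0], 0.63, [0.774, 0.133, 0.03])]
tweezers [([194.0, 156.0], 0.53, [0.764, -0.016, 0.025]), ([126.0, 235.0], 0.47, [0.565, 0.171, 0.025])]
tank []
air_valve [([378.0, 267.0], 0.53, [0.432, -0.457, 0.06])]
side (array([0.3747783 , 0.84262743, 0.7446528 ]), array([ 0.18876477, -0.82171922, -0.53798272]))
lens [([237.0, 206.0], 0.73, [0.656, -0.166, 0.036])]
stand [([293.0, 302.0], 0.63, [0.456, 0.217, 0.116])]
seat [([291.0, 304.0], 0.66, [0.458, 0.226, 0.12])]
jaw_left [([294.0, 287.0], 0.74, [0.458, 0.189, 0.125])]
jaw_right [([290.0, 304.0], 0.48, [0.458, 0.231, 0.125]), ([306.0, 266.0], 0.43, [0.444, 0.13, 0.125])]
clamp [([248.0, 259.0], 0.86, [0.556, 0.131, 0.125]), ([336.0, 160.0], 0.64, [0.425, -0.291, 0.125])]
tab [([248.0, 265.0], 0.56, [0.551, 0.152, 0.127])]
hide [([307.0, 218.0], 0.78, [0.472, -0.106, 0.066]), ([141.0, 278.0], 0.22, [0.769, 0.165, 0.066])]
dish [([140.0, 280.0], 0.73, [0.79, 0.133, 0.03])]
tweezers [([206.0, 242.0], 0.67, [0.694, -0.021, 0.025])]
tank [([268.0, 127.0], 0.7, [0.645, -0.506, 0.1])]
air_valve [([336.0, 162.0], 0.42, [0.429, -0.403, 0.06])]
```

```bash
python3 - <<'E'
import cv2
a=cv2.imread('pics/top0.png');cv2.imwrite('pics/top0c.png',cv2.resize(a[120:320,60:320],None,fx=3,fy=3,interpolation=cv2.INTER_CUBIC))
a=cv2.imread('pics/side0.png');cv2.imwrite('pics/side0c.png',cv2.resize(a[150:350,100:360],None,fx=3,fy=3,interpolation=cv2.INTER_CUBIC))
E
```

```text
(no output)
```

View pics/top0c.png

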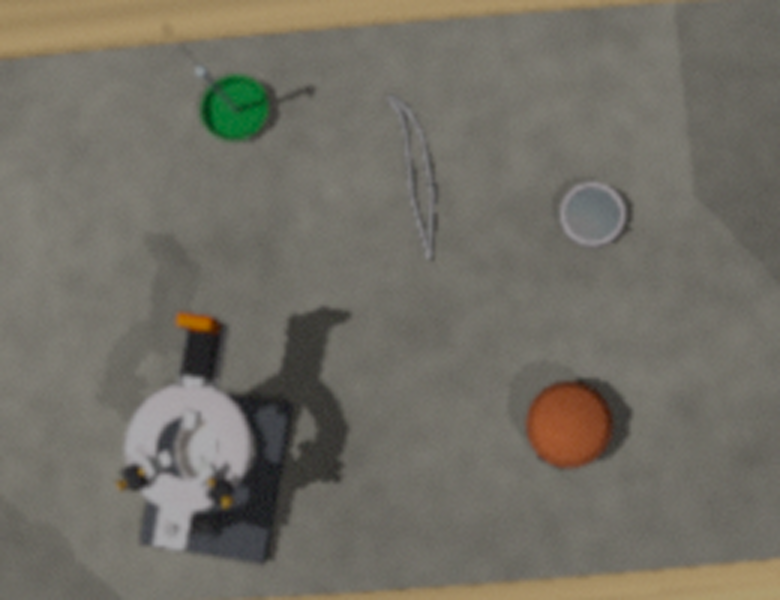

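View pics/side0c.png

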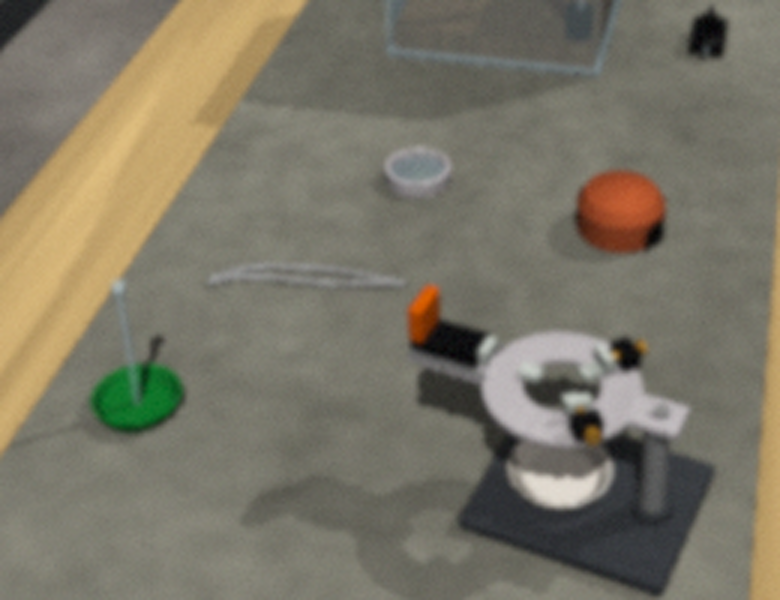

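Top crop: lens at full-image px (258,191), ring centre about (123,269), orange tab top (126,227), hide (250,261), dish (138,155); tweezers stay clear. The side crop agrees: the clamp is open and the stand's +x is roughly world +x.

```bash
cat > b.py <<'E'
from h import *
t=cap('top');s=arm.sense();R=np.array(s['eef_rot']);p=np.array(s['ee_pos'])
f=lambda x,y:(60+x/3,120+y/3)
ring=atz(t,f(189,448),.116); tab=atz(t,f(196,318),.153); lens=atz(t,f(593,213),.036)
jl=atz(t,f(127,480),.127);jr=atz(t,f(223,496),.127)
print('ring',ring,'tab',tab,'lens',lens,jl,jr)
d=tab-ring;print('yaw',np.degrees(np.arctan2(d[1],d[0])),np.linalg.norm(d[:2]))
e=jl-jr;print('yaw2',np.degrees(np.arctan2(-e[0],e[1])))
c=cap('side');g=lambda x,y:(100+x/3,150+y/3)
print('side ring',atz(c,g(562,388),.116),'lens',atz(c,g(418,165),.036),'tab',atz(c,g(428,290),.153))
for q in(ring,lens):print('tool shift units',R.T@(q-p)/.025)
E
python3 b.py
```

```text
ring [0.47348748 0.15062048 0.116     ] tab [0.56839115 0.13092153 0.153     ] lens [ 0.65234052 -0.1779825   0.036     ] [0.45162368 0.19647446 0.127     ] [0.43521755 0.12156801 0.127     ]
yaw -11.72624882735036 0.09692654831254358
yaw2 -12.35393223858444
side ring [0.47432372 0.16231101 0.116     ] lens [ 0.65179095 -0.17111486  0.036     ] tab [0.56553448 0.13131034 0.153     ]
tool shift units [-17.14217213 -14.93905727   4.93135189]
tool shift units [-27.02276085 -26.17815814   8.1322752 ]
```

```bash
python3 -m handwheel '[0,0,0,-1,-0.9,0,1,0,0,0,-1,-0.9,0,1,0,0,0,-1,-0.9,0,1,0,0,0,-1,-0.9,0,1,0,0,0,-1,-0.9,0,1,0,0,0,-1,-0.9,0,1,0,0,0,-1,-0.9,0,1,0,0,0,-1,-0.9,0,1,0,0,0,-1,-0.9,0,1,0,0,0,-1,-0.9,0,1,0,0,0,-1,-0.9,0,1,0,0,0,-1,-0.9,0,1]'; python3 - <<'E'
from h import *
c=cap('wrist','w1.png');s=arm.sense();print(s['ee_pos'],np.round(s['eef_rot'],3).tolist());o,d=ray(c,(256,192));print(o,d)
print(proj(c,[[.474,.155,.116],[.568,.131,.15]]))
for k in('seat','stand','jaw_left','jaw_right','clamp','tab'):print(k,[(q['pixel'],q['p']) for q in arm.search_frame(k,'wrist')[:2]])
E
```

```text
time_s: 2.4
ee_pos: [0.3717, 0.2785, 0.2396]
eef_rot: [[-0.975, 0.221, 0.0], [0.221, 0.975, 0.001], [-0.0, 0.001, -1.0]]
force: [1.2, 0.9, 0.4]
grip_width: 0.996
finger_force: 0.0
[0.37622164 0.27206292 0.23984643] [[-0.973, 0.229, 0.002], [0.229, 0.973, -0.001], [-0.002, -0.001, -1.0]]
[0.30002087 0.29522254 0.37384632] [ 0.27250229 -0.0559364  -0.96060203]
[[150.08281901 320.31532473]
 [149.4784459  424.35650694]]
seat [([177.6, 256.9], 0.91)]
stand [([179.8, 259.8], 0.88), ([180.6, 300.2], 0.58)]
jaw_left [([178.0, 300.9], 0.79)]
jaw_right []
clamp []
tab []
```

View pics/w1.png

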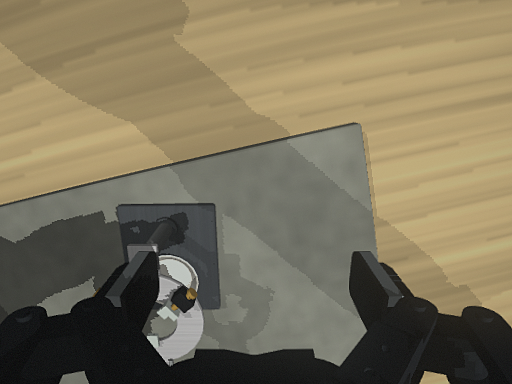

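The wrist picture shows the stand partly hidden behind the left finger: ring about (175,325), jaw block (183,296). The camera looks forward under the TCP, so I'll centre over the ring and look again.

```bash
python3 -m handwheel '[0,0,0,-0.9,-0.6,-0.2,1,0,0,0,-0.9,-0.6,-0.2,1,0,0,0,-0.9,-0.6,-0.2,1,0,0,0,-0.9,-0.6,-0.2,1,0,0,0,-0.9,-0.6,-0.2,1,0,0,0,-0.9,-0.6,-0.2,1,0,0,0,0,0,0,1,0,0,0,0,0,0,1,0,0,0,0,0,0,1]'; python3 - <<'E'
from h import *
c=cap('wrist','w2.png');s=arm.sense();print(s['ee_pos'],np.round(s['eef_rot'],3).tolist())
print(proj(c,[[.474,.155,.116],[.568,.131,.15]]))
for k in('seat','stand','jaw_left','jaw_right','clamp','tab'):print(k,[(q['pixel'],q['p']) for q in arm.search_frame(k,'wrist')[:2]])
a=cv2.imread('pics/w2.png');cv2.imwrite('pics/w2c.png',cv2.resize(a,None,fx=1.56,fy=1.56,interpolation=cv2.INTER_CUBIC))
E
```

```text
time_s: 3.5
ee_pos: [0.4822, 0.1638, 0.2689]
eef_rot: [[-0.976, 0.219, -0.001], [0.219, 0.976, 0.0], [0.001, -0.0, -1.0]]
force: [-0.6, 0.8, 0.2]
grip_width: 1.002
finger_force: 0.0
[0.48190494 0.16405872 0.26884879] [[-0.976, 0.218, -0.001], [0.218, 0.976, 0.0], [0.001, -0.0, -1.0]]
[[242.12206621 175.45190197]
 [238.84864217 291.26202677]]
seat [([245.2, 160.8], 0.89)]
stand [([245.7, 162.3], 0.74)]
jaw_left [([282.4, 146.1], 0.78)]
jaw_right [([203.9, 148.9], 0.9)]
clamp [([244.8, 264.4], 0.95)]
tab [([244.5, 265.5], 0.93)]
```

View pics/w2c.png

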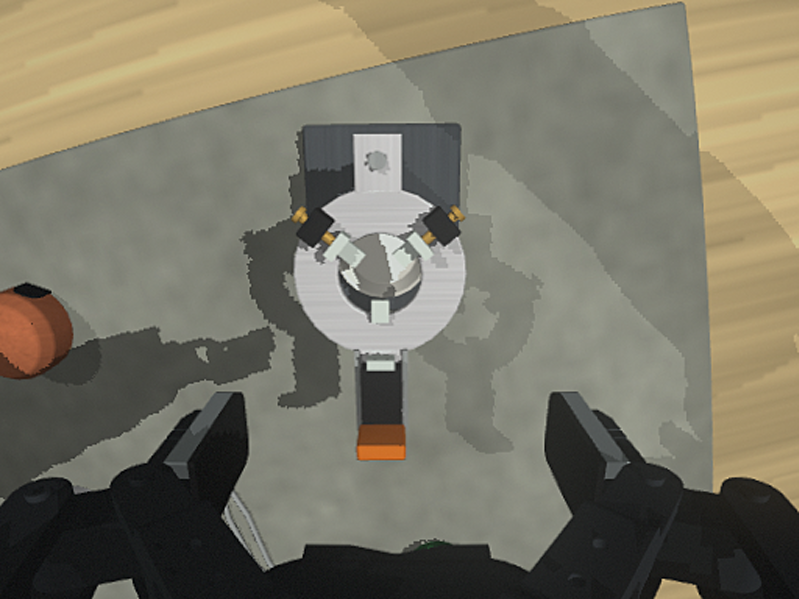

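The wrist view shows the ring centre at (380,273) scaled, i.e. (243.6,175), the tab at (381,450), the clamp pad at (380,365), and the left and right fixed pads at (418,245) and (345,250).

```bash
cat > d.py <<'E'
from h import *
from scipy.optimize import least_squares
c=cap('wrist');s=arm.sense()
S=lambda x,y:((x+.5)/1.56-.5,(y+.5)/1.56-.5)
cx=np.array([S(294,273),S(466,273),S(380,356)])
P=np.array([atz(c,q,.116)[:2] for q in cx])
f=lambda v:np.hypot(*(P-v).T)-.05
r=least_squares(f,[.474,.155]).x;print('ring',r,f(r))
d=np.array(atz(c,S(377,160),.116)[:2]);tt=atz(c,S(381.5,450),.154)[:2]
tl=atz(c,S(357,450),.154)[:2];tr=atz(c,S(405.5,450),.154)[:2];print('tab',tt,'width',np.linalg.norm(tl-tr),'dist',np.linalg.norm(tt-r))
print('yaw tab',np.degrees(np.arctan2(*(tt-r)[::-1])),'yaw post',np.degrees(np.arctan2(*(r-d)[::-1])))
pad=atz(c,S(380,366),.130)[:2];print('pad top',np.linalg.norm(pad-r))
yaw=np.radians(-12.5);n=lambda a:np.array([np.cos(yaw+np.radians(a)),np.sin(yaw+np.radians(a))])
print('left pad r',(atz(c,S(409,243),.130)[:2]-r)@n(130),'right',(atz(c,S(352,243),.130)[:2]-r)@n(-130))
print('tool x yaw',np.degrees(np.arctan2(-s['eef_rot'][1][0],-s['eef_rot'][0][0])))
# tab height via side cam network
sc=cap('side');o1,d1=ray(sc,arm.search_frame('tab','side')[0]['pixel']);
A=tt-o1[:2];k=A@d1[:2]/(d1[:2]@d1[:2]);print('tab z from side',o1+k*d1)
R=np.array(s['eef_rot']);L=np.array([.652,-.1745,s['ee_pos'][2]]);print('to lens',R.T@(L-s['ee_pos'])/.025)
E
python3 d.py
```

```text
ring [0.47531581 0.15502859] [-5.88790709e-04 -5.89025700e-04 -3.00291522e-05]
tab [0.56422325 0.13617107] width 0.027036661518410603 dist 0.0908853063966959
yaw tab -11.975127306123104 yaw post -11.82138143595748
pad top 0.05041803172640145
left pad r 0.025961164485089876 right 0.02445313262488849
tool x yaw -12.716910167700052
tab z from side [0.55423677 0.13364328 0.11532894]
to lens [-9.58185599e+00 -1.16664035e+01 -1.71502128e-03]
```

```bash
python3 -m handwheel '[0,0,0,-0.8,-0.97,0,1,0,0,0,-0.8,-0.97,0,1,0,0,0,-0.8,-0.97,0,1,0,0,0,-0.8,-0.97,0,1,0,0,0,-0.8,-0.97,0,1,0,0,0,-0.8,-0.97,0,1,0,0,0,-0.8,-0.97,0,1,0,0,0,-0.8,-0.97,0,1,0,0,0,-0.8,-0.97,0,1,0,0,0,-0.8,-0.97,0,1,0,0,0,-0.8,-0.97,0,1,0,0,0,-0.8,-0.97,0,1]'; python3 -m handwheel '[0,0,0,0,0,1,1,0,0,0,0,0,1,1,0,0,0,0,0,1,1,0,0,0,0,0,1,1,0,0,0,0,0,0,1,0,0,0,0,0,0,1,0,0,0,0,0,0,1]'; python3 - <<'E'
from h import *
c=cap('wrist','w3.png');s=arm.sense();p=np.array(s['ee_pos']);R=np.array(s['eef_rot']);print(p,np.round(R,3).tolist())
print(proj(c,[[.652,-.1745,.036]]))
r=arm.search_frame('lens','wrist');print(r[:2])
for q in r[:1]:
  L=atz(c,q['pixel'],.036);print(L,R.T@(L-p)/.025)
g=cv2.cvtColor(c['img'],cv2.COLOR_RGB2GRAY)
print(cv2.HoughCircles(cv2.medianBlur(g,3),cv2.HOUGH_GRADIENT,1,30,param1=120,param2=25,minRadius=25,maxRadius=80))
E
```

```text
time_s: 5.0
ee_pos: [0.6532, -0.1756, 0.269]
eef_rot: [[-0.975, 0.22, -0.0], [0.22, 0.975, 0.0], [0.0, 0.0, -1.0]]
force: [-0.2, -0.1, 0.3]
grip_width: 1.002
finger_force: 0.0
time_s: 5.58
ee_pos: [0.6532, -0.1747, 0.171]
eef_rot: [[-0.975, 0.221, 0.002], [0.221, 0.975, -0.001], [-0.002, -0.0, -1.0]]
force: [-0.7, -1.4, 0.7]
grip_width: 0.998
finger_force: 0.0
[ 0.65353948 -0.17489584  0.17158196] [[-0.975, 0.221, 0.003], [0.221, 0.975, -0.001], [-0.003, -0.0, -1.0]]
[[253.62298317 185.4416709 ]]
[{'pixel': [252.0, 181.7], 'p': 0.74}]
[ 0.64851779 -0.17510908  0.036     ] [ 0.21029318 -0.05120785  5.42268612]
[[[254.5 184.5  31.6]]]
```

View pics/w3.png

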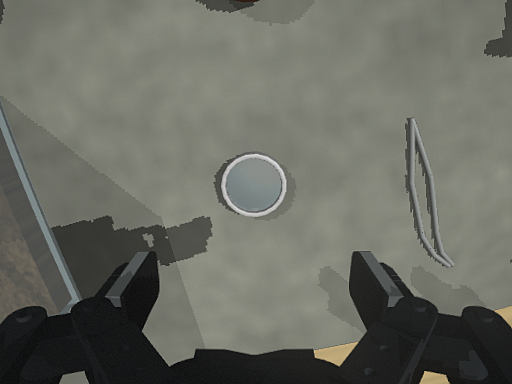

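Lens rim centred at (254.5,184.5), matching the prediction, with the tweezers and tank well clear. Descending with the gripper partly closed.

```bash
python3 -m handwheel '[0,0,0,0.07,0,1,0.6,0,0,0,0,0,1,0.6,0,0,0,0,0,1,0.6,0,0,0,0,0,1,0.6,0,0,0,0,0,0.8,0.6,0,0,0,0,0,0.2,0.6,0,0,0,0,0,0,0.6,0,0,0,0,0,0,0.6]' 25; python3 -m handwheel '[0,0,0,0,0,0.1,0.6,0,0,0,0,0,0.1,0.6,0,0,0,0,0,0.1,0.6,0,0,0,0,0,0,0.6]';  python3 - <<'E'
from h import *
c=cap('wrist','w4.png')
E
```

```text
time_s: 6.35
ee_pos: [0.6519, -0.1745, 0.0461]
eef_rot: [[-0.975, 0.221, 0.002], [0.221, 0.975, -0.001], [-0.002, -0.0, -1.0]]
force: [1.2, -0.2, 1.0]
grip_width: 0.8
finger_force: 0.0
time_s: 6.68
ee_pos: [0.6509, -0.174, 0.0368]
eef_rot: [[-0.975, 0.221, 0.0], [0.221, 0.975, 0.0], [-0.0, 0.0, -1.0]]
force: [-0.4, -0.4, -0.2]
grip_width: 0.801
finger_force: 0.0
```

View pics/w4.png

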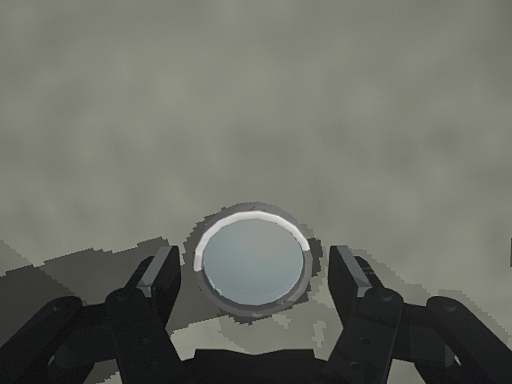

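The lens sits between the fingers, centre about (253,262), between tips at x 170 and 335. Lowering by feel.

```bash
for i in 1; do python3 -m handwheel '[0,0,0,0,0,0.1,0.6,0,0,0,0,0,0.06,0.6,0,0,0,0,0,0,0.6,0,0,0,0,0,0,0.6]'; done
```

```text
time_s: 7.07
ee_pos: [0.6507, -0.1741, 0.0326]
eef_rot: [[-0.975, 0.221, -0.0], [0.221, 0.975, -0.0], [0.0, -0.0, -1.0]]
force: [-1.2, -0.5, 0.1]
grip_width: 0.799
finger_force: 0.0
```

```bash
python3 -m handwheel '[0,0,0,0,0,0,0.2,0,0,0,0,0,0,0.2,0,0,0,0,0,0,0.2,0,0,0,0,0,0,0.2,0,0,0,0,0,0,0.2,0,0,0,0,0,0,0.2]' 30
```

```text
time_s: 7.57
ee_pos: [0.6509, -0.1742, 0.0329]
eef_rot: [[-0.975, 0.221, 0.0], [0.221, 0.975, -0.0], [-0.0, -0.0, -1.0]]
force: [0.4, -0.2, 2.5]
grip_width: 0.634
finger_force: 31.9
```

```bash
python3 -m handwheel '[0,0,0,0,0,-0.2,0.2,0,0,0,0,0,-0.5,0.2,0,0,0,0,0,-1,0.2,0,0,0,0,0,-1,0.2,0,0,0,0,0,-1,0.2,0,0,0,0,0,-1,0.2,0,0,0,0,0,-1,0.2,0,0,0,0,0,-1,0.2,0,0,0,0,0,-0.5,0.2,0,0,0,0,0,0,0.2]'; python3 -m handwheel '[0,0,0,0.77,0.94,0,0.2,0,0,0,0.77,0.94,0,0.2,0,0,0,0.77,0.94,0,0.2,0,0,0,0.77,0.94,0,0.2,0,0,0,0.77,0.94,0,0.2,0,0,0,0.77,0.94,0,0.2,0,0,0,0.77,0.94,0,0.2,0,0,0,0.77,0.94,0,0.2,0,0,0,0.77,0.94,0,0.2,0,0,0,0.77,0.94,0,0.2,0,0,0,0.77,0.94,0,0.2,0,0,0,0.77,0.94,0,0.2]';python3 -m handwheel '[0,0,0,0,0,0,0.2,0,0,0,0,0,0,0.2,0,0,0,0,0,0,0.2]'
cat > e.py <<'E'
from h import *
import sys
s=arm.sense();p=np.array(s['ee_pos']);R=np.array(s['eef_rot'])
y=np.radians(-12.2);u=np.array([np.cos(y),np.sin(y),0]);T=np.array([.4755,.155,0])+float(sys.argv[1])*u;T[2]=float(sys.argv[2])
print(p,s['force'],s['grip_width'],s['finger_force'],'to go',R.T@(T-p)/.025,'yaw',np.degrees(np.arctan2(-R[1,0],-R[0,0])))
E
python3 e.py .012 .131
```

```text
time_s: 8.4
ee_pos: [0.6522, -0.175, 0.2173]
eef_rot: [[-0.975, 0.221, 0.006], [0.221, 0.975, -0.001], [-0.006, -0.0, -1.0]]
force: [-0.6, -0.2, 0.0]
grip_width: 0.636
finger_force: 31.9
time_s: 9.4
ee_pos: [0.4862, 0.153, 0.2116]
eef_rot: [[-0.975, 0.221, -0.002], [0.221, 0.975, -0.001], [0.001, -0.001, -1.0]]
force: [1.0, 0.0, -0.7]
grip_width: 0.64
finger_force: 31.9
time_s: 9.65
ee_pos: [0.4875, 0.1515, 0.212]
eef_rot: [[-0.975, 0.221, -0.001], [0.221, 0.975, -0.001], [0.001, -0.001, -1.0]]
force: [-0.1, -0.1, -0.1]
grip_width: 0.638
finger_force: 31.9
[0.48748289 0.1514538  0.21195648] [-0.10978744 -0.11644938 -0.09094138] 0.6383574878242237 31.930634379386902 to go [0.01584472 0.04116325 3.2382268 ] yaw -12.750150520125347
```

```bash
python3 -m handwheel '[0,0,0,0.02,0.04,0.8,0.2,0,0,0,0,0,0.8,0.2,0,0,0,0,0,0.7,0.2,0,0,0,0,0,0.3,0.2,0,0,0,0,0,0,0.2,0,0,0,0,0,0,0.2]'; python3 e.py .012 .131; python3 - <<'E'
from h import *
a=cap('wrist','w5.png');b=cap('side','s5.png');print(arm.sense()['force'])
A=cv2.imread('pics/w5.png')[100:384,80:430];B=cv2.imread('pics/s5.png')[200:342,200:375]
cv2.imwrite('pics/m5.png',np.hstack([cv2.resize(A,None,fx=1.1,fy=1.1),cv2.resize(B,None,fx=2.3,fy=2.2)[:312]]) if 0 else np.hstack([cv2.resize(A,(395,320)),cv2.resize(B,(395,320))]))
E
```

```text
time_s: 10.15
ee_pos: [0.4879, 0.1521, 0.1479]
eef_rot: [[-0.975, 0.222, -0.0], [0.222, 0.975, -0.001], [0.0, -0.001, -1.0]]
force: [0.4, -0.3, -0.6]
grip_width: 0.637
finger_force: 31.9
[0.48791023 0.15206808 0.14789175] [ 0.41176615 -0.28599986 -0.6066336 ] 0.6371271634762522 31.936646103858948 to go [0.02994955 0.00994421 0.67566826] yaw -12.854503011657144
[-0.1461637   0.39620985 -0.34181039]
```

View pics/m5.png

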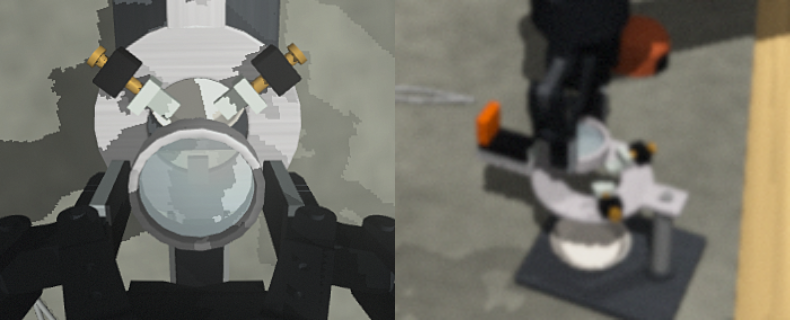

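Left: the lens is level in the jaws, clear of both fixed pads, which are at about (155,105) and (240,105) with the lens rim top at (195,120). Right: the stand is undisturbed. Lowering gently.

```bash
python3 -m handwheel '[0,0,0,0.03,0,0.3,0.2,0,0,0,0,0,0.2,0.2,0,0,0,0,0,0.05,0.2,0,0,0,0,0,0,0.2,0,0,0,0,0,0,0.2]'; python3 -m handwheel '[0,0,0,0,0,0.05,0.2,0,0,0,0,0,0,0.2,0,0,0,0,0,0,0.2]';python3 e.py .012 .131
```

```text
time_s: 10.67
ee_pos: [0.4868, 0.1532, 0.134]
eef_rot: [[-0.975, 0.221, -0.0], [0.221, 0.975, -0.0], [0.0, -0.0, -1.0]]
force: [-0.4, -1.6, -0.9]
grip_width: 0.634
finger_force: 31.9
time_s: 10.92
ee_pos: [0.4869, 0.1533, 0.1328]
eef_rot: [[-0.975, 0.221, 0.0], [0.221, 0.975, 0.0], [-0.0, 0.0, -1.0]]
force: [0.3, 0.4, -0.3]
grip_width: 0.632
finger_force: 31.9
[0.48688814 0.15328856 0.13284825] [ 0.28135521  0.4120906  -0.31878434] 0.631947450390691 31.93658173084259 to go [-0.02057411 -0.02915627  0.07393053] yaw -12.753378927634564
```

```bash
python3 -m handwheel '[0,0,0,0,0,0.04,0.2,0,0,0,0,0,0,0.2,0,0,0,0,0,0,0.2]'; python3 -m handwheel '[0,0,0,0,0,0.03,0.2,0,0,0,0,0,0,0.2,0,0,0,0,0,0,0.2]'
```

```text
time_s: 11.17
ee_pos: [0.4868, 0.1532, 0.1317]
eef_rot: [[-0.975, 0.221, -0.0], [0.221, 0.975, -0.0], [0.0, -0.0, -1.0]]
force: [0.1, 0.3, -0.1]
grip_width: 0.637
finger_force: 31.9
time_s: 11.42
ee_pos: [0.4868, 0.1532, 0.131]
eef_rot: [[-0.975, 0.221, -0.0], [0.221, 0.975, -0.0], [0.0, -0.0, -1.0]]
force: [0.8, -0.8, -0.2]
grip_width: 0.633
finger_force: 31.9
```

```bash
python3 -m handwheel '[0,0,0,0,0,0.03,0.2,0,0,0,0,0,0,0.2,0,0,0,0,0,0,0.2]'
```

```text
time_s: 11.67
ee_pos: [0.4873, 0.1533, 0.1308]
eef_rot: [[-0.975, 0.221, 0.001], [0.221, 0.975, 0.0], [-0.001, 0.001, -1.0]]
force: [-1.0, 0.8, 4.1]
grip_width: 0.634
finger_force: 32.3
```

Contact felt (4 N) at the expected height. Easing off and releasing.

```bash
python3 -m handwheel '[0,0,0,0,0,-0.02,0.2,0,0,0,0,0,0,0.2,0,0,0,0,0,0,0.32,0,0,0,0,0,0,0.4,0,0,0,0,0,0,0.5,0,0,0,0,0,0,0.6,0,0,0,0,0,0,0.6,0,0,0,0,0,0,0.6]'; python3 -m handwheel '[0,0,0,0,0,-0.3,0.6,0,0,0,0,0,-0.7,0.6,0,0,0,0,0,-1,0.6,0,0,0,0,0,-1,0.6,0,0,0,0,0,-1,0.6,0,0,0,0,0,0,0.6,0,0,0,0,0,0,0.6]'; python3 - <<'E'
from h import *
c=cap('wrist','w6.png');s=arm.sense();print(s['ee_pos'],s['force'])
print(proj(c,[[.4872,.1525,.134],[.4755,.155,.116]]),arm.search_frame('lens','wrist')[:1])
E
```

```text
time_s: 12.33
ee_pos: [0.4868, 0.1532, 0.1307]
eef_rot: [[-0.975, 0.221, -0.0], [0.221, 0.975, -0.0], [0.0, -0.0, -1.0]]
force: [-0.2, -1.2, -0.9]
grip_width: 0.803
finger_force: 0.0
time_s: 12.92
ee_pos: [0.4878, 0.1535, 0.2328]
eef_rot: [[-0.975, 0.221, 0.003], [0.221, 0.975, 0.002], [-0.003, 0.003, -1.0]]
force: [0.2, -0.1, -0.6]
grip_width: 0.797
finger_force: 0.0
[0.4869965  0.15331098 0.23129678] [-0.12114711  0.28361464  0.06256634]
[[251.78379515 199.2044916 ]
 [251.66835668 177.67541316]] [{'pixel': [253.6, 197.8], 'p': 0.57}]
```

View pics/w6.png

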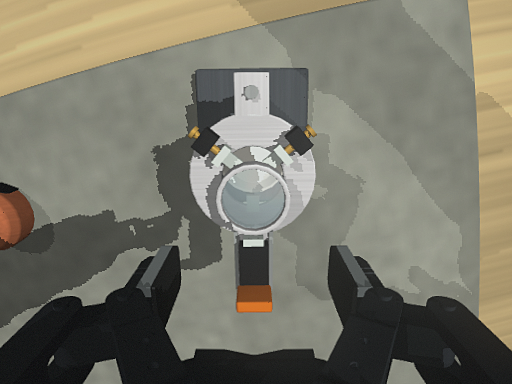

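Lens lies flat on the steps, centre (253,198), clear of both fixed pads and of the clamp pad at (254,243); tab at (254,300). Next I'll shut the gripper and go outside the tab.

```bash
python3 -m handwheel '[0,0,0,-0.8,0,0,-0.5,0,0,0,-0.8,0,0,-1,0,0,0,-0.8,0,0,-1,0,0,0,-0.8,0,0,-1,0,0,0,-0.8,0,0,-1,0,0,0,-0.6,0,0,-1,0,0,0,0,0,0,-1,0,0,0,0,0,0,-1]' 30; python3 e.py .128 .143; python3 - <<'E'
from h import *
c=cap('top');t=arm.search_frame('tab','wrist') if 0 else None
E
```

```text
time_s: 13.68
ee_pos: [0.5987, 0.1271, 0.229]
eef_rot: [[-0.975, 0.222, -0.003], [0.222, 0.975, -0.002], [0.002, -0.002, -1.0]]
force: [-0.6, -0.7, -0.8]
grip_width: -0.0
finger_force: 0.0
[0.59870619 0.12710413 0.22897848] [-0.57027183 -0.73790667 -0.79378009] -9.950166605551377e-05 0.0 to go [-0.07463933  0.0580007   3.43884906] yaw -12.833372444107056
```

```bash
python3 -m handwheel '[0,0,0,-0.07,0.06,0.8,-1,0,0,0,0,0,0.8,-1,0,0,0,0,0,0.8,-1,0,0,0,0,0,0.6,-1,0,0,0,0,0,0.4,-1,0,0,0,0,0,0,-1,0,0,0,0,0,0,-1]'; python3 e.py .128 .143; python3 - <<'E'
from h import *
b=cap('side','s7.png');t=cap('top','t7.png')
B=cv2.imread('pics/s7.png')[190:342,190:370];A=cv2.imread('pics/t7.png')[170:322,70:250]
cv2.imwrite('pics/m7.png',np.hstack([cv2.resize(B,(395,334)),cv2.resize(A,(395,334))]))
E
```

```text
time_s: 14.32
ee_pos: [0.6005, 0.1292, 0.1459]
eef_rot: [[-0.975, 0.22, -0.001], [0.22, 0.975, -0.0], [0.001, -0.0, -1.0]]
force: [0.2, -0.5, -0.3]
grip_width: -0.003
finger_force: 0.0
[0.60051702 0.12918363 0.14585245] [ 0.16072774 -0.4695398  -0.25938311] -0.0034170422392418103 0.0 to go [-0.01456204 -0.04727919  0.11409564] yaw -12.736888690291405
```

View pics/m7.png

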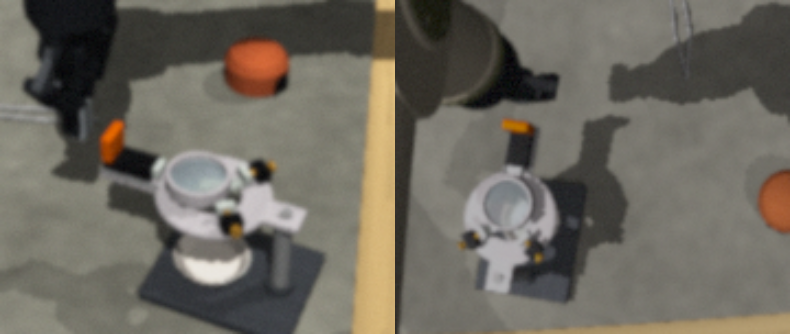

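Shut fingertips at (83,135) in the side crop, just outside the tab at (112,143) and about at its mid-height. Now approach and push by feel.

```bash
python3 -m handwheel '[0,0,0,0.2,-0.05,0.11,-1,0,0,0,0.2,0,0,-1,0,0,0,0.1,0,0,-1,0,0,0,0,0,0,-1,0,0,0,0,0,0,-1]'; for i in 1; do python3 -m handwheel '[0,0,0,0.08,0,0,-1,0,0,0,0.08,0,0,-1,0,0,0,0,0,0,-1]' ; python3 -m handwheel '[0,0,0,0.08,0,0,-1,0,0,0,0.08,0,0,-1,0,0,0,0,0,0,-1]';python3 -m handwheel '[0,0,0,0.08,0,0,-1,0,0,0,0.08,0,0,-1,0,0,0,0,0,0,-1]'; done; python3 e.py .11 .143
```

```text
time_s: 14.83
ee_pos: [0.5885, 0.1307, 0.1434]
eef_rot: [[-0.975, 0.221, 0.0], [0.221, 0.975, 0.0], [-0.0, 0.0, -1.0]]
force: [-1.1, -0.3, -0.4]
grip_width: 0.004
finger_force: 0.0
time_s: 15.08
ee_pos: [0.5844, 0.1314, 0.143]
eef_rot: [[-0.975, 0.221, -0.0], [0.221, 0.975, 0.0], [0.0, -0.0, -1.0]]
force: [0.2, 0.1, 1.2]
grip_width: -0.005
finger_force: 0.0
time_s: 15.33
ee_pos: [0.5814, 0.1319, 0.1432]
eef_rot: [[-0.975, 0.221, 0.002], [0.221, 0.975, -0.0], [-0.002, 0.0, -1.0]]
force: [4.0, -0.5, -1.8]
grip_width: 0.005
finger_force: 2.3
time_s: 15.58
ee_pos: [0.5775, 0.1328, 0.1432]
eef_rot: [[-0.975, 0.221, 0.002], [0.221, 0.975, -0.0], [-0.002, 0.0, -1.0]]
force: [4.9, -0.2, -2.4]
grip_width: -0.002
finger_force: 2.3
[0.57754814 0.1327581  0.14320537] [ 4.93157937 -0.22782071 -2.4252163 ] -0.0019635303177375353 2.3495958535932004 to go [-0.22215329  0.00924048  0.00859939] yaw -12.785080598642686
```

```bash
for i in 1; do python3 -m handwheel '[0,0,0,0.05,0,0,-1,0,0,0,0.05,0,0,-1,0,0,0,0.05,0,0,-1,0,0,0,0,0,0,-1]'; python3 -m handwheel '[0,0,0,0.05,0,0,-1,0,0,0,0.05,0,0,-1,0,0,0,0,0,0,-1]';python3 -m handwheel '[0,0,0,0.04,0,0,-1,0,0,0,0.03,0,0,-1,0,0,0,0,0,0,-1]'; done; python3 e.py .093 .143; python3 - <<'E'
from h import *
c=cap('top','t8.png');b=cap('side','s8.png')
E
```

```text
time_s: 15.92
ee_pos: [0.574, 0.1336, 0.1432]
eef_rot: [[-0.975, 0.221, 0.002], [0.221, 0.975, -0.0], [-0.002, 0.0, -1.0]]
force: [5.0, -0.2, -3.2]
grip_width: 0.002
finger_force: 2.6
time_s: 16.17
ee_pos: [0.5716, 0.1341, 0.1432]
eef_rot: [[-0.975, 0.221, 0.002], [0.221, 0.975, -0.0], [-0.002, 0.0, -1.0]]
force: [5.8, -0.8, -3.2]
grip_width: -0.001
finger_force: 2.6
time_s: 16.42
ee_pos: [0.5699, 0.1344, 0.1432]
eef_rot: [[-0.975, 0.221, 0.002], [0.221, 0.975, -0.0], [-0.002, -0.0, -1.0]]
force: [5.8, -0.8, -2.1]
grip_width: 0.001
finger_force: 2.8
[0.569933   0.13442665 0.14318907] [ 5.81568262 -0.77058812 -2.07412875] 0.0012926423672826167 2.772604152560234 to go [0.14598876 0.00460192 0.00727827] yaw -12.790972360998785
```

```bash
python3 -m handwheel '[0,0,0,0.03,0,0,-1,0,0,0,0.03,0,0,-1,0,0,0,0,0,0,-1]' | sed -n '2p;4p'; python3 -m handwheel '[0,0,0,0.02,0,0,-1,0,0,0,0.02,0,0,-1,0,0,0,0,0,0,-1]'| sed -n '2p;4p'
```

```text
ee_pos: [0.5685, 0.1347, 0.1432]
force: [5.7, -1.3, -2.8]
ee_pos: [0.5675, 0.1349, 0.1432]
force: [6.1, -1.2, -2.7]
```

```bash
python3 -m handwheel '[0,0,0,0.02,0,0,-1,0,0,0,0,0,0,-1]' | sed -n '2p;4p'; python3 -m handwheel '[0,0,0,0.02,0,0,-1,0,0,0,0,0,0,-1]'| sed -n '2p;4p'
```

```text
ee_pos: [0.5671, 0.135, 0.1432]
force: [5.6, -0.5, -2.9]
ee_pos: [0.5666, 0.1351, 0.1432]
force: [5.7, -1.1, -4.0]
```

```bash
python3 -m handwheel '[0,0,0,0.02,0,0,-1,0,0,0,0,0,0,-1]' | sed -n '2p;4p'; python3 -m handwheel '[0,0,0,0.02,0,0,-1,0,0,0,0,0,0,-1]'| sed -n '2p;4p'
```

```text
ee_pos: [0.5662, 0.1352, 0.1432]
force: [5.2, -0.4, -3.5]
ee_pos: [0.5659, 0.1353, 0.1432]
force: [6.2, -1.5, -2.9]
```

```bash
python3 -m handwheel '[0,0,0,0.02,0,0,-1,0,0,0,0,0,0,-1]' | sed -n '2p;4p'; python3 -m handwheel '[0,0,0,0.02,0,0,-1,0,0,0,0,0,0,-1]'| sed -n '2p;4p'
```

```text
ee_pos: [0.5658, 0.1353, 0.1433]
force: [8.7, -0.8, -6.1]
ee_pos: [0.5656, 0.1353, 0.1433]
force: [9.3, -2.0, -5.8]
```

```bash
python3 -m handwheel '[0,0,0,0.01,0,0,-1,0,0,0,0,0,0,-1,0,0,0,0,0,0,-1]' | sed -n '2p;4p'
```

```text
ee_pos: [0.5656, 0.1353, 0.1433]
force: [11.7, -1.4, -6.2]
```

```bash
for i in 1 2 3; do python3 -m handwheel '[0,0,0,0,0,0,-1]' | sed -n '2p;4p'; done
```

```text
ee_pos: [0.5656, 0.1353, 0.1434]
force: [11.1, -1.6, -6.3]
ee_pos: [0.5656, 0.1353, 0.1433]
force: [10.4, -2.0, -6.7]
ee_pos: [0.5656, 0.1353, 0.1433]
force: [11.1, -0.8, -6.5]
```

About 5 N over the sliding friction, as wanted. Backing off.

```bash
python3 -m handwheel '[0,0,0,-0.05,0,0,-1,0,0,0,-0.1,0,0,-1,0,0,0,-0.3,0,0,-1,0,0,0,-0.6,0,0,-1,0,0,0,0,0,-0.5,-1,0,0,0,0,0,-1,-1,0,0,0,0,0,-1,-1,0,0,0,0,0,-1,-1,0,0,0,0.5,0,-1,-1,0,0,0,1,0,0,-1,0,0,0,1,0,0,-1,0,0,0,1,0,0,-1]'; python3 -m handwheel '[0,0,0,0.6,0,0,-1,0,0,0,0,0,0,-1,0,0,0,0,0,0,-1]'; python3 - <<'E'
from h import *
a=cap('wrist','w9.png');b=cap('side','s9.png');s=arm.sense();print(s['ee_pos'],arm.search_frame('lens','wrist')[:1])
q=proj(a,[[.4755,.155,.116]])[0].astype(int);print(q)
A=cv2.imread('pics/w9.png')[q[1]-75:q[1]+85,q[0]-80:q[0]+80];B=cv2.imread('pics/s9.png')[220:320,225:345]
cv2.imwrite('pics/m9.png',np.hstack([cv2.resize(A,(400,400)),cv2.resize(B,(400,400))]))
E
```

```text
time_s: 19.52
ee_pos: [0.5029, 0.1495, 0.2565]
eef_rot: [[-0.975, 0.222, 0.001], [0.222, 0.975, 0.0], [-0.001, 0.0, -1.0]]
force: [-0.0, 0.2, 0.6]
grip_width: -0.002
finger_force: 0.0
time_s: 19.77
ee_pos: [0.4887, 0.1534, 0.2565]
eef_rot: [[-0.976, 0.22, 0.001], [0.22, 0.976, 0.001], [-0.0, 0.001, -1.0]]
force: [0.5, 0.8, -0.3]
grip_width: -0.003
finger_force: 0.0
[0.48967356 0.15264857 0.25607027] [{'pixel': [253.0, 176.1], 'p': 0.67}]
[251 170]
```

View pics/m9.png

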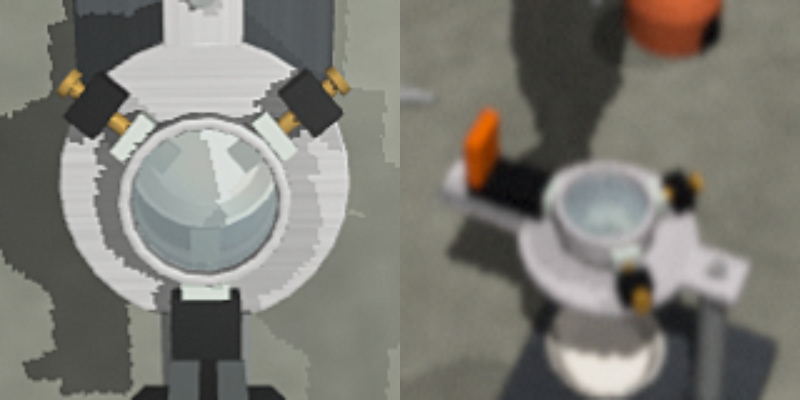

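The lens sits flat against both fixed pads, at (135,135) and (275,135), and the clamp pad at (205,290). The robot is clear, so I'm handing in.

```bash
python3 -c "
from station import arm
print(arm.sign_off())"
```

```text
the job is handed in; nothing more can be done
None
```

The lens lies flat on the three steps, held against all three jaws at about 5 N beyond the sliding friction. The jaw looked in place after I backed off; the job was handed in at about 20 s, and no verdict came back.

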